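# Turn over a lidded parts box in its inspection stand

## Task

Turn the orange-lidded parts box over and set it gently back into the same blue stand, seated and centred, so that the lid now lies underneath against the prongs and the label on the box's underside faces out. The lid is only laid on: keep it pinched shut all the while so that nothing falls out. Do not throw or drop the box, and leave the white-lidded box alone.

Things in the scene. Friction and masses are not known exactly. Their poses are not given: they have to be found in the camera images.
- box: Grey box to turn over, 0.2-0.3 kg, lid apart: 90 (x) x 130 (y) x 36 mm (z), walls 4 mm. Origin: centre of its underside; z towards the lid. 42 mm thick with lid. Starts with its +x side on the stand's wall: x points 45 degrees down and away from the robot, z 45 degrees up and away. Pinch lid and underside along z, coming along x; turned half about x, its +x side goes back on the wall.
- lid: Orange loose lid of that box, 0.07 kg: plate 86 (x) x 126 (y) x 6 mm with a plug 8 mm deep that sits in the box's mouth with 1.5 mm play; nothing else holds it. Origin: centre of the plate's underside, 36 mm up the box's z when shut; axes as the box's. Two 20 g terminal blocks lie loose in the box.
- stand: Fixed blue stand of that box. Origin: centre underside of its base (110 x 130 mm); z up, x away from the robot, yawed up to 30 degrees to the right. Its V has its root along y, 60 mm up: towards -x two prongs rise 65 mm at 45 degrees (24 mm wide, at y = +-47 mm, 70 mm finger gap between, open from 20 mm up), towards +x a 48 mm wall at 45 degrees. Box turned over and seated: its origin at (-2, 0, 121.5) mm.
- other_box: Bystander: an equal grey box with a white lid (fastened, part of it) in a twin blue stand. 90 x 130 x 42 mm; origin and axes as the orange-lidded box's. Leave it alone.
Things that resemble listed ones, but are neither listed nor needed, are in the scene too. Several things have the shape of the lid; the one meant has the colours described above. Leave any brown look-alike of the stand alone.

How it is judged:
At the end, for the whole second after the job is handed in: The box sits turned over in its own stand: within 20 mm sideways and 12 mm otherwise of its seated place, its z axis 45 degrees downward and its y axis along the stand's, both within 12 degrees, the lid shut within 6 mm, box and lid at rest (x of box in the frame of stand between -0.01412 and 0.00988 m and y of box in the frame of stand between -0.02 and 0.02 m and z of box in the frame of stand between 0.10952 and 0.13352 m and angle between box's own z axis and vertical between 2.14675 and 2.56563 rad and angle between the y axis of box and the y axis of stand, either way round below 0.20944 rad and z of lid in the frame of box between 0.03 and 0.041 m and x of lid in the frame of box between -0.006 and 0.006 m and y of lid in the frame of box between -0.006 and 0.006 m and linear speed of each of box, lid below 0.02 m/s); the robot touches nothing.
It fails at once if the lid comes off: it lifts 8 mm or more from the box or shifts 10 mm sideways (z of lid in the frame of box above 0.044 m or x of lid in the frame of box above 0.01 m or x of lid in the frame of box below -0.01 m or y of lid in the frame of box above 0.01 m or y of lid in the frame of box below -0.01 m).
It fails at once if the box is thrown or dropped (faster than 1 m/s) (linear speed of box above 1 m/s).
It fails at once if the white-lidded box is moved by more than 15 mm (distance of other_box from where it was at the start of the episode above 0.015 m).
It also fails if it takes over 45 s, if anything falls off the work surface, if the arm or the gripper's body presses on something with over 40 N, if the wrist force passes 120 N, or if a joint passes its speed limit or range.

## Robot

A 6-joint arm with a two-finger parallel gripper is mounted at the origin on the work surface. World frame = base frame: x ahead of the robot, y to its left, z up, the work surface at z = 0. Lengths are in m, angles in rad, forces in N, time in s.
With the tool pointing down it reaches from about 0.325 to 0.75 m from the base axis. Payload 7.6 kg.
Tool frame: the origin (TCP) lies midway between the tips of the shut fingers; the grasp point (between the pads) lies 19 mm behind it; z points along the fingers, y is the direction in which the jaws open and shut (so a half turn about z gives the same grasp; the last joint's range is limited). The gripper opens to 85 mm and grips with 20 to 120 N. Pads are 22 mm wide; open, the fingers measure 114 mm over their backs; the gripper's body (76 mm by 85 mm) begins 54 mm behind the grasp point. The pads swing forward as they close: fully open they stand 13 mm farther back than shut.
Start: joints at [-1.411, 0.052, 1.401, -0, 1.689, -0.07], TCP at [0.12, -0.511, 0.231] pointing down, gripper open.
Joint ranges: [-2.9, 2.9], [-0.91, 2.17], [0.12, 2.37], [-1.06, 4.2], [0.26, 2.73], [-2.93, 2.93]. Speed limits (rad/s): [2.57, 2.57, 3.01, 3.14, 3.14, 3.14].

## Interface

Orientations are given as a unit quaternion [w, x, y, z].
In Python, from rig import * gives the robot as it stands. The module is installed in compiled form; this text tells all that it offers.
- The arm moves only by the shell command python3 -m creep 'ROWS' [OPENING] [FORCE]. ROWS is JSON, a list of rows, each a list of 4 numbers: the shift along the tool's x, y, z in mm, then the turn about the tool's z in rad. A call has 1 to 5 rows; each row shifts and turns the pose as measured when the row begins, along the tool's axes as they then stand; what a row does not reach is not made up. A row lasts 1/10 s, in which the tool goes at most 50 mm and 8.59 degrees, less where a joint would pass 70% of its speed; a pose out of reach is approached as far as the arm can. A call is refused whole if a number of a shift passes 50 or a number of a turn 0.15, either way. A call with a gripper value outside its range is refused whole. OPENING is the opening, from 0 (shut) to 1 (fully open), set as the call begins (- or left out, the last holds). The fingers move at their own pace and stop on an object; FORCE is the grip in N (left out, the last holds). Time passes only in rows, so rows that do not move let the fingers close. It gives the time, the measured TCP pose, the force and the opening at its end, in the units of the state.
- read_state(): the state, without advancing time (a new reading comes with each control period).
- read_camera(name): name is "side" or "top"; returns a dict with "pixels" (384x512x3 uint8, red, green, blue), "fx", "fy", "cx", "cy" (pixels), "world_from_camera" (4x4, takes a point from camera to world coordinates). Camera axes: x right, y down, z forward; pixel columns grow to the right and rows downward; lengths in m; the calibration is good to about 2 mm. A picture is of the moment at which its call begins. There is no depth.
- sign_off(): hands the job in, once; it reports no verdict.
Trained networks look in the newest picture that a camera, given by its name, has taken for a name from the list of things; names that differ only in an ending like _2 or _b are one class to them, and where a whole thing is asked for, a point or a joint stands for the part that bears it (a point fixed in the world has none). Each returns a list of dicts, best first, with "conf" (0 to 1); they miss things now and then, are a little off and sometimes report something else, mostly with a low value. They report only what shows in the picture. A call takes as long as a camera call. They do not tell look-alikes from the thing itself.
- spot_in(camera, target): "extent" ([left, top, right, bottom] in pixels, round what is visible of it).
- cut_out(camera, target): "mask" (384x512 bool, what is visible of it) and "extent" ([left, top, right, bottom] in pixels, round what is visible of it).
The state is a dict: "time": time; "qpos": joint angles; "joint_velocities": joint speeds; "effort": joint torques, N m; "ee_pos": TCP position; "eef_rot": TCP orientation; "force": force on the tool from outside, world axes, zero at the start; "moment": the same for the moment, N m; "width": opening from 0.0 (shut) to 1.0 (fully open).
Only numpy, scipy, OpenCV 4.12 (cv2) and the standard library are available. Lean on these libraries where they do the work, as an engineer would, in place of code of your own. Each camera call takes 0.05 s, during which the arm holds its last target. There are 200 camera calls.

## Working session

There is one attempt and no reset: what is moved stays moved. The work goes in short steps, Python scripts to look and compute and a shell command to move; the robot and the scene stay as the last step left them, time stands still between calls to the robot, and variables do not carry over. Pictures are saved under pics/ and viewed, about 8 in all and at most 12, crops included, and the job is handed in when it is done.

```bash
ls; mkdir -p pics; cat > h.py <<'E'
from rig import *
import numpy as np, cv2
from scipy.spatial.transform import Rotation as R
def rot(q): return R.from_quat([q[1],q[2],q[3],q[0]]).as_matrix()
def st():
    s=read_state(); r=rot(s["eef_rot"])
    print("t",round(s["time"],2),"p",np.round(s["ee_pos"],4),"x",np.round(r[:,0],3),"y",np.round(r[:,1],3),"z",np.round(r[:,2],3),"q",np.round(s["qpos"],3),"F",np.round(s["force"],1),"w",round(float(s["width"]),3))
    return s
def proj(c,P):
    W=np.linalg.inv(c["world_from_camera"]); p=W[:3,:3]@np.atleast_2d(P).T+W[:3,3:]
    return np.stack([c["fx"]*p[0]/p[2]+c["cx"],c["fy"]*p[1]/p[2]+c["cy"]],1)
def atz(c,u,v,z):
    M=c["world_from_camera"]; d=M[:3,:3]@[(u-c["cx"])/c["fx"],(v-c["cy"])/c["fy"],1]; o=M[:3,3]
    return o+d*(z-o[2])/d[2]
E
python3 - <<'E'
from h import *
st()
ims=[]
for n in("top","side"):
    c=read_camera(n); ims.append(c["pixels"]); print(n,np.round(c["world_from_camera"],3).tolist(),c["fx"],c["fy"],c["cx"],c["cy"])
    for t in("box","lid","stand","other_box"):
        print(n,t,[(np.round(d["extent"]).tolist(),round(d["conf"],2)) for d in spot_in(n,t)])
    np.save(n+".npy",c)
    cv2.imwrite(f"pics/{n}0.png",cv2.resize(c["pixels"][...,::-1],(800,600),interpolation=cv2.INTER_CUBIC))
E
```

```text
pics
t 0.0 p [ 0.1196 -0.5109  0.2304] x [0.974 0.228 0.   ] y [ 0.228 -0.974 -0.002] z [-0.     0.002 -1.   ] q [-1.411  0.053  1.402  0.     1.689 -0.07 ] F [ 0.4  0.3 -1.3] w 0.996
top [[-0.03, -0.989, 0.145, 0.511], [-0.999, 0.031, 0.005, -0.075], [-0.009, -0.145, -0.989, 0.897], [0.0, 0.0, 0.0, 1.0]] 378.74529470722246 378.74529470722246 250.88417816192907 197.50846122480536
top box [([276.0, 203.0, 344.0, 234.0], 0.89)]
top lid [([353.0, 129.0, 404.0, 190.0], 0.78), ([278.0, 181.0, 347.0, 216.0], 0.7)]
top stand [([273.0, 180.0, 342.0, 232.0], 0.91), ([183.0, 205.0, 262.0, 278.0], 0.91)]
top other_box [([86.0, 158.0, 163.0, 216.0], 0.58)]
side [[-0.934, -0.213, 0.286, 0.35], [-0.357, 0.587, -0.727, 0.678], [-0.013, -0.781, -0.625, 0.737], [0.0, 0.0, 0.0, 1.0]] 425.7566234405244 425.7566234405244 267.6029002071374 196.28729316381728
side box [([273.0, 148.0, 324.0, 193.0], 0.64)]
side lid [([254.0, 141.0, 297.0, 167.0], 0.75), ([272.0, 149.0, 318.0, 180.0], 0.74)]
side stand [([261.0, 162.0, 321.0, 216.0], 0.93), ([264.0, 209.0, 334.0, 284.0], 0.86), ([272.0, 145.0, 314.0, 180.0], 0.27)]
side other_box [([172.0, 241.0, 254.0, 300.0], 0.89)]
```

View pics/top0.png

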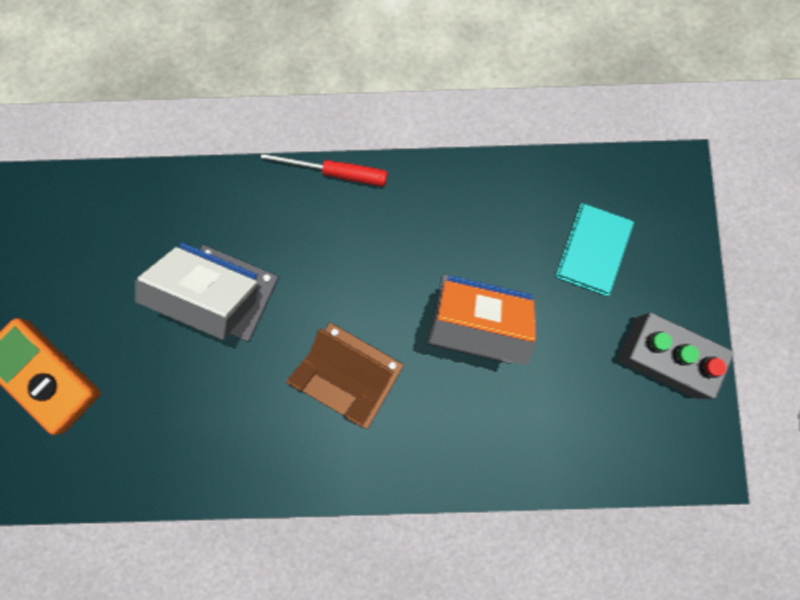

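View pics/side0.png

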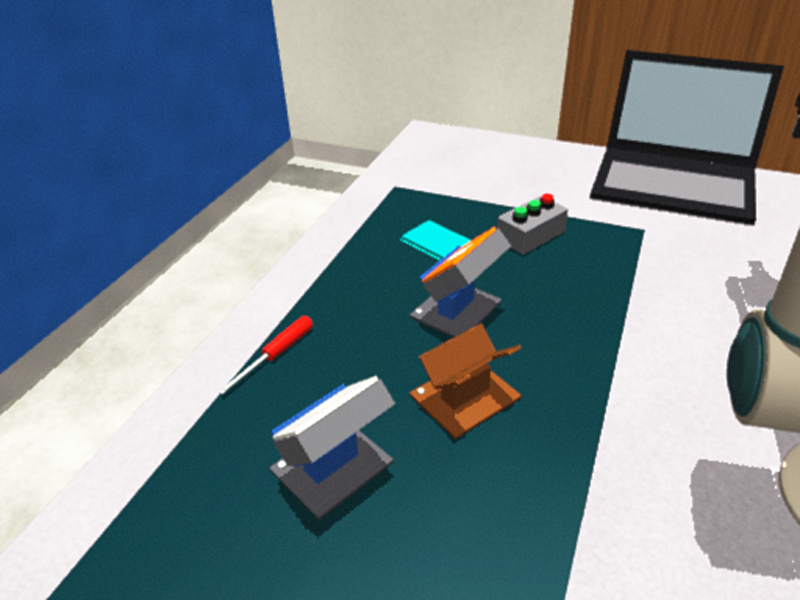

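```bash
cat >> h.py <<'E'
s2=2**.5/2
def stand_T(x,y,yaw):
    T=np.eye(4);T[:3,:3]=R.from_euler('z',yaw).as_matrix();T[:3,3]=[x,y,0];return T
def box0_T(S,flip=False):
    B=np.eye(4)
    sg=-1 if flip else 1
    X=np.array([s2,0,-s2]);Z=sg*np.array([s2,0,s2]);B[:3,:3]=np.stack([X,np.cross(Z,X),Z],1)
    B[:3,3]=[-.002,0,.1215] if flip else [-.0318,0,.0918]
    return S@B
def cuboid(T,a,b,z0,z1):
    P=np.array([[x,y,z,1] for x in(-a/2,a/2) for y in(-b/2,b/2) for z in(z0,z1)]).T
    return (T@P)[:3].T
def hullmask(c,P):
    h=cv2.convexHull(proj(c,P).astype(np.float32)*16).round().astype(np.int32)
    m=np.zeros((384,512),np.uint8);cv2.fillConvexPoly(m,h,1,cv2.LINE_8,4);return m>0
E
python3 - <<'E'
from h import *
from scipy.optimize import minimize
C={n:np.load(n+".npy",allow_pickle=True).item() for n in("top","side")}
roi={"top":(270,170,350,240),"side":(260,140,330,195)}
M={}
for n,c in C.items():
    hsv=cv2.cvtColor(c["pixels"],cv2.COLOR_RGB2HSV);m=np.zeros((384,512),np.uint8);l,t,r,b=roi[n]
    sub=hsv[t:b,l:r];o=((sub[...,0]<22)&(sub[...,1]>150)&(sub[...,2]>110)).astype(np.uint8)
    k,L,s,_=cv2.connectedComponentsWithStats(o);o=(L==1+np.argmax(s[1:,4])).astype(np.uint8)
    m[t:b,l:r]=o;h=cv2.convexHull(cv2.findNonZero(m));cv2.fillConvexPoly(m,h,1);M[n]=m>0;print(n,m.sum(),h.reshape(-1,2).min(0),h.reshape(-1,2).max(0))
def f(p):
    B=box0_T(stand_T(p[0],p[1],p[2]));e=0
    for n,c in C.items():
        g=hullmask(c,cuboid(B,.086,.126,.036,.042));e+=1-(g&M[n]).sum()/(g|M[n]).sum()
    return e
g=atz(C["top"],312,204,.12);best=None
for yaw in(-.5,-.3,-.1,.1):
    r=minimize(f,[g[0],g[1],yaw],method="Nelder-Mead",options=dict(initial_simplex=[[g[0],g[1],yaw],[g[0]+.03,g[1],yaw],[g[0],g[1]+.03,yaw],[g[0],g[1],yaw+.15]]))
    print(np.round(r.x,4),round(r.fun,3))
    if best is None or r.fun<best.fun:best=r
np.save("S.npy",best.x);B=box0_T(stand_T(*best.x));print("box0",np.round(B,3))
out=[]
for n,c in C.items():
    im=np.ascontiguousarray(c["pixels"][...,::-1]);l,t,r,b=roi[n];l-=20;r+=20;t-=20;b+=20
    z=5;im=cv2.resize(im[t:b,l:r],None,fx=z,fy=z,interpolation=cv2.INTER_CUBIC)
    for P,col in((cuboid(B,.09,.13,0,.036),(255,255,0)),(cuboid(B,.086,.126,.036,.042),(255,0,255))):
        for q in proj(c,P): cv2.circle(im,tuple(int(v) for v in (q-[l,t])*z+z/2),3,col,-1)
    out.append(cv2.resize(im,(400,300*1)))
cv2.imwrite("pics/fit.png",np.hstack(out))
E
```

```text
top 1614 [280 180] [341 218]
side 296 [270 145] [317 180]
[ 0.6234 -0.1967 -0.2584] 0.14
[ 0.6233 -0.1965 -0.2615] 0.138
[ 0.6267 -0.1844 -0.1995] 0.527
[ 0.6232 -0.1965 -0.261 ] 0.135
box0 [[ 0.683  0.258  0.683  0.593]
 [-0.182  0.966 -0.182 -0.188]
 [-0.707  0.     0.707  0.092]
 [ 0.     0.     0.     1.   ]]
```

View pics/fit.png

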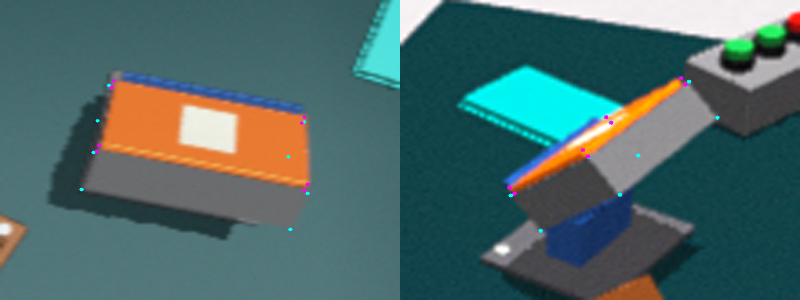

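```bash
python3 -m creep '[[38,-24,-14,0],[38,-24,-14,0],[38,-24,-14,0],[38,-24,-14,0],[38,-24,-14,-0.135]]'; python3 -m creep '[[38,-24,-14,-0.135],[38,-18,-14,-0.135],[36,-12,-14,-0.135],[34,-8,-14,-0.135],[32,-6,-14,-0.135]]'; python3 -m creep '[[0,0,0,-0.135],[0,0,0,-0.135]]'; python3 -c "
from h import *
st()"
```

```text
time: 1.0
ee_pos: [0.2786, -0.3481, 0.3002]
eef_rot: [-0.003, 0.984, 0.177, -0.001]
force: [0.0, -2.0, -0.2]
width: 1.003
time: 1.5
ee_pos: [0.39, -0.1806, 0.3744]
eef_rot: [-0.002, 0.862, 0.506, 0.001]
force: [1.1, -0.6, -0.0]
width: 0.996
time: 1.7
ee_pos: [0.3919, -0.177, 0.3772]
eef_rot: [0.0, 0.781, 0.625, 0.003]
force: [-0.3, -0.3, -0.2]
width: 0.998
t 1.7 p [ 0.3919 -0.177   0.3772] x [0.219 0.976 0.004] y [ 0.976 -0.219  0.004] z [ 0.005  0.003 -1.   ] q [-0.513 -0.197  1.348  0.005  1.988 -0.291] F [-0.3 -0.3 -0.2] w 0.998
```

```bash
python3 -m creep '[[4,46,-5,0.03],[4,46,-5,0],[4,46,-5,0],[4,46,-5,0],[4,46,-5,0]]'; python3 -c "
from h import *
st()";  python3 -m creep '[[4,46,-5,0],[4,46,-5,0],[0,46,-5,0],[0,46,0,0],[0,46,0,0]]'; python3 -c "
from h import *
st()"
```

```text
time: 2.2
ee_pos: [0.6165, -0.2104, 0.4072]
eef_rot: [0.003, 0.789, 0.615, 0.004]
force: [0.3, -0.8, 0.3]
width: 0.998
t 2.2 p [ 0.6165 -0.2104  0.4072] x [0.244 0.97  0.002] y [ 0.97  -0.244  0.01 ] z [ 0.01 -0.   -1.  ] q [-0.387  0.503  0.511  0.004  2.118 -0.138] F [ 0.3 -0.8  0.3] w 0.998
time: 2.7
ee_pos: [0.7259, -0.2239, 0.3376]
eef_rot: [0.022, 0.788, 0.615, 0.018]
force: [-0.1, -0.0, -0.6]
width: 1.002
t 2.7 p [ 0.7259 -0.2239  0.3376] x [0.243 0.97  0.002] y [ 0.968 -0.243  0.058] z [ 0.056 -0.013 -0.998] q [-0.351  0.867  0.124  0.009  2.093 -0.1  ] F [-0.1 -0.  -0.6] w 1.002
```

```bash
python3 -m creep '[[0,41,-27,0],[0,41,-27,0],[0,41,-27,0],[0,41,-27,0],[0,41,-27,0]]'; python3 -c "
from h import *
st()"
```

```text
time: 3.2
ee_pos: [0.7405, -0.2183, 0.3904]
eef_rot: [0.081, 0.785, 0.612, 0.06]
force: [-0.1, -0.1, 0.8]
width: 0.998
t 3.2 p [ 0.7405 -0.2183  0.3904] x [ 0.244  0.97  -0.005] y [ 0.95  -0.238  0.202] z [ 0.194 -0.054 -0.979] q [-0.34   0.804  0.121  0.016  2.014 -0.085] F [-0.1 -0.1  0.8] w 0.998
```

```bash
python3 -m creep '[[0,45,-21,0],[0,45,-21,0],[0,45,-21,0],[0,46,-18,0],[0,46,-18,0]]'; python3 -m creep '[[0,47,-15,0],[0,47,-15,0],[0,48,-12,0],[0,48,-12,0],[0,48,-10,0]]'; python3 -c "
from h import *
st()"
```

```text
time: 3.7
ee_pos: [0.763, -0.2164, 0.4371]
eef_rot: [0.147, 0.775, 0.605, 0.108]
force: [0.4, -0.6, -0.0]
width: 1.002
time: 4.2
ee_pos: [0.7907, -0.2173, 0.4752]
eef_rot: [0.21, 0.761, 0.594, 0.155]
force: [0.1, 0.3, -0.5]
width: 0.997
t 4.2 p [ 0.7907 -0.2173  0.4752] x [ 0.247  0.969 -0.014] y [ 0.839 -0.207  0.503] z [ 0.485 -0.136 -0.864] q [-0.321  0.728  0.122  0.024  1.764 -0.064] F [ 0.1  0.3 -0.5] w 0.997
```

```bash
python3 -m creep '[[0,49,-5,0],[0,49,-5,0],[0,49,-2,0],[0,49,0,0],[0,49,2,0]]'; python3 -m creep '[[0,49,4,0],[0,49,4,0]]'; python3 -c "
from h import *
st()"
```

```text
time: 4.7
ee_pos: [0.8283, -0.2222, 0.5015]
eef_rot: [0.273, 0.742, 0.579, 0.201]
force: [0.9, 0.6, -0.3]
width: 1.001
time: 4.9
ee_pos: [0.8436, -0.2246, 0.5109]
eef_rot: [0.296, 0.733, 0.572, 0.22]
force: [-0.4, 0.1, 0.6]
width: 1.001
t 4.9 p [ 0.8436 -0.2246  0.5109] x [ 0.25   0.968 -0.017] y [ 0.708 -0.17   0.686] z [ 0.661 -0.183 -0.728] q [-0.311  0.731  0.123  0.028  1.532 -0.056] F [-0.4  0.1  0.6] w 1.001
```

```bash
cat >> h.py <<'E'
# fk: base yaw, shoulder offset/height, two links with pitch offsets, wrist roll, pitch, roll
def fk(q,k):
    a,h,L1,L2,e,Lt=k
    r=a+L1*np.sin(q[1])+L2*np.sin(q[1]+q[2])+e*np.cos(q[1]+q[2]); z=h+L1*np.cos(q[1])+L2*np.cos(q[1]+q[2])-e*np.sin(q[1]+q[2])
    R0=R.from_euler('z',q[0]); f=R0*R.from_euler('y',q[1]+q[2])
    T=f*R.from_euler('z',q[3])*R.from_euler('y',q[4])*R.from_euler('z',q[5])
    M=T.as_matrix(); p=R0.apply([r,0,z])+M[:,2]*Lt
    return p,M
E
cat > fit.py <<'E'
from h import *
from scipy.optimize import least_squares
D=[([-1.411,.053,1.402,0,1.689,-.07],[.1196,-.5109,.2304]),([-.513,-.197,1.348,.005,1.988,-.291],[.3919,-.177,.3772]),([-.387,.503,.511,.004,2.118,-.138],[.6165,-.2104,.4072]),
([-.351,.867,.124,.009,2.093,-.1],[.7259,-.2239,.3376]),([-.34,.804,.121,.016,2.014,-.085],[.7405,-.2183,.3904]),([-.321,.728,.122,.024,1.764,-.064],[.7907,-.2173,.4752]),([-.311,.731,.123,.028,1.532,-.056],[.8436,-.2246,.5109])]
s=least_squares(lambda k:np.concatenate([fk(q,k)[0]-p for q,p in D]),[0,.2,.4,.4,0,.3]);print(np.round(s.x,4),np.abs(s.fun).max());np.save("k.npy",s.x)
print(np.round(fk(D[-1][0],s.x)[1],3))
E
python3 fit.py
```

```text
[0.0017 0.207  0.3528 0.4977 0.0965 0.2906] 0.03602895832185525
[[-0.708  0.249  0.661]
 [ 0.17   0.968 -0.183]
 [-0.686 -0.017 -0.728]]
```

```bash
sed -i 's/a,h,L1,L2,e,Lt=k/a,h,L1,L2,e,Lt,w=k/; s/M=T.as_matrix(); p=R0.apply(\[r,0,z\])+M\[:,2\]\*Lt/N=(T*R.from_euler("z",-q[5])).as_matrix(); M=(T*R.from_euler("z",np.pi\/2)).as_matrix(); p=R0.apply([r,0,z])+M[:,2]*Lt+N[:,0]*w/' h.py; sed -i 's/\[0,.2,.4,.4,0,.3\]/[0,.2,.4,.4,0,.3,.05]/' fit.py
cat >> fit.py <<'E'
k=s.x
lo=[-2.9,-.91,.12,-1.06,.26,-20];hi=[2.9,2.17,2.37,4.2,2.73,20]
S=np.load("S.npy");B=box0_T(stand_T(*S))
gp=B@[-.012,0,.021,1];d=B[:3,0]
def ik(p,M,q0):
    def e(q):
        P,N=fk(q,k);return np.concatenate([(P-p)*5,R.from_matrix(M.T@N).as_rotvec()])
    r=least_squares(e,np.clip(q0,lo,hi),bounds=(lo,hi));return r.x,np.abs(r.fun).max()
Mg=np.stack([np.cross(B[:3,2],d),B[:3,2],d],1)
for back in(0,.05,.1,.15):
    for up in (0,.05,.1):
        q,e=ik(gp[:3]+d*(.019-back)+[0,0,up],Mg,[-.3,.5,.7,.03,1,0]);print(back,up,np.round(q,3),round(e,4))
print("gp",np.round(gp,4),"tcp",np.round(gp[:3]+d*.019,4),"Mg",np.round(Mg,3).tolist())
E
python3 fit.py
```

```text
[ 0.0016  0.2074  0.3528  0.4954  0.0961  0.2906 -0.0025] 0.03603211967679597
[[ 0.249  0.708  0.661]
 [ 0.968 -0.17  -0.183]
 [-0.017  0.686 -0.728]]
0 0 [-0.327 -0.007  1.916  0.107  0.451 -0.143] 0.0
0 0.05 [-0.327 -0.081  1.876  0.088  0.565 -0.121] 0.0
0 0.1 [-0.327 -0.137  1.821  0.075  0.675 -0.106] 0.0
0.05 0 [-0.333 -0.168  1.986  0.099  0.542 -0.136] 0.0
0.05 0.05 [-0.333 -0.231  1.933  0.083  0.657 -0.117] 0.0
0.05 0.1 [-0.333 -0.274  1.866  0.073  0.768 -0.104] 0.0
0.1 0 [-0.34  -0.33   2.042  0.093  0.648 -0.13 ] 0.0
0.1 0.05 [-0.34  -0.378  1.975  0.081  0.762 -0.115] 0.0
0.1 0.1 [-0.34  -0.405  1.894  0.073  0.87  -0.103] 0.0
0.15 0 [-0.349 -0.489  2.083  0.089  0.767 -0.126] 0.0
0.15 0.05 [-0.349 -0.518  2.001  0.081  0.876 -0.114] 0.0
0.15 0.1 [-0.349 -0.527  1.908  0.075  0.979 -0.104] 0.0
gp [ 0.5987 -0.19    0.1151  1.    ] tcp [ 0.6117 -0.1934  0.1017] Mg [[0.258, 0.683, 0.683], [0.966, -0.182, -0.182], [0.0, 0.707, -0.707]]
```

```bash
python3 -m creep '[[0,49,4,0],[0,-40,-6,0],[0,-48,-8,0],[0,-48,-8,0],[0,-48,-8,0]]'; python3 -m creep '[[0,-48,-8,0],[0,-48,-8,0],[0,-40,-8,0],[0,0,0,0]]' 0.78; cat > go.py <<'E'
from h import *
import sys
# go.py gx back [flip]: delta in tool axes to grasp pose with grasp point at box x=gx (mm), backed off
s=st();M=rot(s["eef_rot"]);S=np.load("S.npy");B=box0_T(stand_T(*S))
gx,back=[float(v)/1e3 for v in sys.argv[1:3]];d=B[:3,0]
t=(B@[gx+.019-back,0,.021,1])[:3]
if len(sys.argv)>3: M0=np.stack([-np.cross(B[:3,2],d),-B[:3,2],d],1)
else: M0=np.stack([np.cross(B[:3,2],d),B[:3,2],d],1)
print("d mm tool",np.round(M.T@(t-s["ee_pos"])*1e3,1),"rot err (tool, deg)",np.round(np.degrees(R.from_matrix(M.T@M0).as_rotvec()),2))
E
python3 go.py -7 120
```

```text
time: 5.4
ee_pos: [0.7504, -0.2017, 0.4402]
eef_rot: [0.31, 0.727, 0.568, 0.23]
force: [1.4, 0.1, 1.0]
width: 0.998
time: 5.8
ee_pos: [0.6321, -0.1722, 0.3486]
eef_rot: [0.308, 0.728, 0.568, 0.228]
force: [0.8, 0.1, -0.9]
width: 0.781
t 5.8 p [ 0.6321 -0.1722  0.3486] x [ 0.25   0.968 -0.017] y [ 0.687 -0.165  0.708] z [ 0.682 -0.188 -0.706] q [-0.345 -0.149  1.526  0.065  0.98  -0.113] F [ 0.8  0.1 -0.9] w 0.781
d mm tool [ -22.2 -185.1   49.4] rot err (tool, deg) [0.06 0.34 1.01]
```

```bash
python3 -m creep '[[-4,-40,6,0.018],[-4,-40,6,0],[-4,-40,6,0],[-4,-40,6,0],[-4,-40,6,0]]'; python3 -m creep '[[-4,-30,6,0],[0,0,0,0]]';python3 go.py -7 120
```

```text
time: 6.3
ee_pos: [0.5142, -0.1631, 0.193]
eef_rot: [0.316, 0.729, 0.559, 0.238]
force: [0.7, -1.1, 0.2]
width: 0.779
time: 6.5
ee_pos: [0.495, -0.1626, 0.1633]
eef_rot: [0.315, 0.73, 0.558, 0.237]
force: [0.2, 0.0, 0.1]
width: 0.778
t 6.5 p [ 0.495  -0.1626  0.1633] x [ 0.264  0.964 -0.006] y [ 0.667 -0.178  0.724] z [ 0.697 -0.195 -0.69 ] q [-0.462 -0.485  2.17   0.221  0.669 -0.314] F [0.2 0.  0.1] w 0.778
d mm tool [ 0.4 41.4 14.9] rot err (tool, deg) [ 1.38  0.49 -0.01]
```

```bash
python3 -m creep '[[0,30,8,0],[0,8,4,0],[0,0,0,0]]';python3 go.py -7 120; python3 - <<'E'
from h import *
S=np.load("S.npy");B=box0_T(stand_T(*S));out=[]
for n,(l,t) in(("top",(250,150)),("side",(220,100))):
    c=read_camera(n);im=cv2.resize(c["pixels"][t:t+128,l:l+110,::-1],(400,465),interpolation=cv2.INTER_CUBIC);out.append(im)
cv2.imwrite("pics/pre.png",np.hstack(out))
E
```

```text
time: 6.8
ee_pos: [0.533, -0.1733, 0.1893]
eef_rot: [0.318, 0.729, 0.557, 0.239]
force: [-1.1, -0.0, 0.6]
width: 0.782
t 6.8 p [ 0.533  -0.1733  0.1893] x [ 0.265  0.964 -0.007] y [ 0.661 -0.176  0.73 ] z [ 0.702 -0.198 -0.684] q [-0.441 -0.375  2.043  0.195  0.672 -0.277] F [-1.1 -0.   0.6] w 0.782
d mm tool [ 0.9 -4.7  4.2] rot err (tool, deg) [ 1.87  0.58 -0.01]
```

View pics/pre.png

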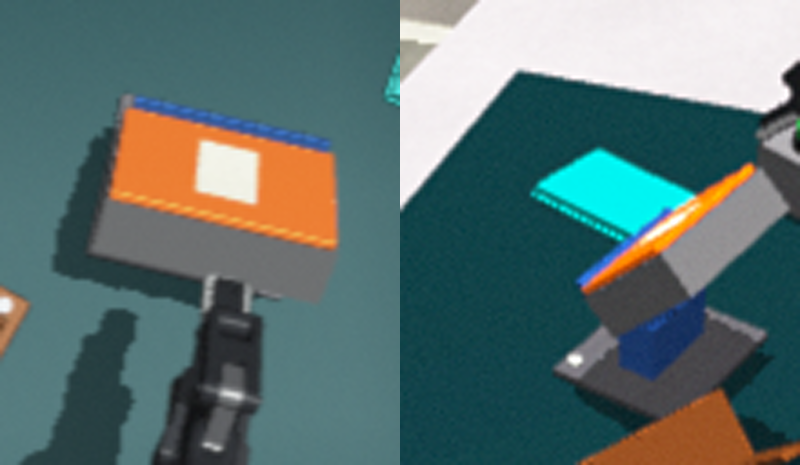

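```bash
python3 -m creep '[[1,-4,20,0],[0,0,25,0],[0,0,25,0],[0,0,15,0],[0,0,0,0]]';python3 go.py -7 0
```

```text
time: 7.4
ee_pos: [0.5911, -0.1882, 0.1277]
eef_rot: [0.319, 0.728, 0.557, 0.239]
force: [0.5, 0.5, -1.0]
width: 0.783
t 7.4 p [ 0.5911 -0.1882  0.1277] x [ 0.264  0.964 -0.008] y [ 0.659 -0.175  0.732] z [ 0.704 -0.199 -0.682] q [-0.414 -0.096  1.946  0.219  0.486 -0.3  ] F [ 0.5  0.5 -1. ] w 0.783
d mm tool [ 0.6 -4.8 38.3] rot err (tool, deg) [2.03 0.58 0.05]
```

```bash
python3 -m creep '[[0,-3,18,0],[0,-2,18,0],[0,0,2,0],[0,0,0,0]]';python3 go.py -7 0
```

```text
time: 7.8
ee_pos: [0.6142, -0.1946, 0.1002]
eef_rot: [0.32, 0.728, 0.557, 0.24]
force: [-0.1, 0.9, -0.0]
width: 0.778
t 7.8 p [ 0.6142 -0.1946  0.1002] x [ 0.264  0.964 -0.008] y [ 0.658 -0.174  0.733] z [ 0.706 -0.199 -0.68 ] q [-0.406  0.019  1.898  0.24   0.417 -0.321] F [-0.1  0.9 -0. ] w 0.778
d mm tool [ 0.5 -0.9  1.9] rot err (tool, deg) [2.13 0.56 0.07]
```

```bash
python3 -m creep '[[0,0,0,0],[0,0,0,0],[0,0,0,0],[0,0,0,0],[0,0,0,0]]' 0.3 70;python3 -m creep '[[0,0,0,0],[0,0,0,0],[0,0,0,0]]' 0.3 70; python3 go.py -7 0
```

```text
time: 8.3
ee_pos: [0.6122, -0.194, 0.1025]
eef_rot: [0.32, 0.728, 0.557, 0.24]
force: [2.8, -0.6, -2.5]
width: 0.486
time: 8.6
ee_pos: [0.6122, -0.194, 0.1026]
eef_rot: [0.32, 0.728, 0.557, 0.24]
force: [0.8, -0.0, -2.1]
width: 0.482
t 8.6 p [ 0.6122 -0.194   0.1026] x [ 0.264  0.965 -0.008] y [ 0.658 -0.174  0.733] z [ 0.706 -0.198 -0.68 ] q [-0.407  0.009  1.902  0.239  0.423 -0.32 ] F [ 0.8 -0.  -2.1] w 0.482
d mm tool [ 0.4 -1.3  5.1] rot err (tool, deg) [2.12 0.54 0.08]
```

```bash
python3 -m creep '[[0,10,-10,0],[0,16,-15,0],[0,18,-17,0],[0,18,-17,0],[0,18,-17,0]]';python3 -m creep '[[0,18,-17,0],[0,8,-8,0],[0,0,0,0]]'; python3 go.py -7 0; python3 - <<'E'
from h import *
out=[]
for n,(l,t) in(("top",(240,130)),("side",(240,90))):
    c=read_camera(n);im=cv2.resize(c["pixels"][t:t+128,l:l+110,::-1],(400,465),interpolation=cv2.INTER_CUBIC);out.append(im)
cv2.imwrite("pics/lift.png",np.hstack(out))
E
```

```text
time: 9.1
ee_pos: [0.6072, -0.191, 0.2049]
eef_rot: [0.311, 0.731, 0.56, 0.235]
force: [0.2, 0.5, -3.7]
width: 0.482
time: 9.4
ee_pos: [0.6074, -0.1907, 0.2445]
eef_rot: [0.312, 0.731, 0.56, 0.235]
force: [-0.4, 0.3, -4.6]
width: 0.483
t 9.4 p [ 0.6074 -0.1907  0.2445] x [ 0.262  0.965 -0.006] y [ 0.672 -0.178  0.719] z [ 0.693 -0.193 -0.695] q [-0.404 -0.173  1.761  0.139  0.76  -0.202] F [-0.4  0.3 -4.6] w 0.483
d mm tool [ -0.6 -99.5 107.7] rot err (tool, deg) [0.99 0.43 0.09]
```

View pics/lift.png

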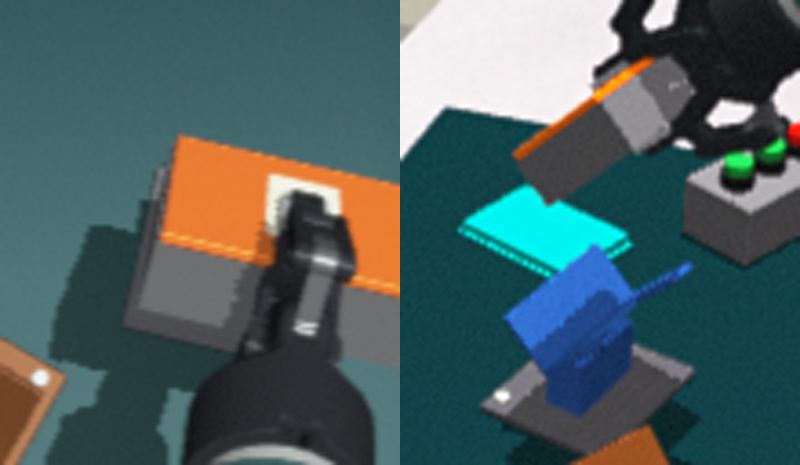

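```bash
python3 -m creep '[[0,0,0,0.08],[0,0,0,0.12],[0,0,0,0.14],[0,0,0,0.14],[0,0,0,0.14]]';python3 -m creep '[[0,0,0,0.14],[0,0,0,0.14],[0,0,0,0.14],[0,0,0,0.14],[0,0,0,0.14]]'; python3 go.py -7 0 f
```

```text
time: 10.0
ee_pos: [0.6035, -0.1892, 0.2275]
eef_rot: [0.215, 0.874, 0.302, 0.313]
force: [-0.4, 0.1, -3.2]
width: 0.484
time: 10.5
ee_pos: [0.5997, -0.1877, 0.2123]
eef_rot: [0.085, 0.929, -0.03, 0.36]
force: [-0.7, 0.0, -4.2]
width: 0.484
t 10.5 p [ 0.5997 -0.1877  0.2123] x [0.739 0.005 0.674] y [-0.118 -0.984  0.137] z [ 0.664 -0.18  -0.726] q [-0.405 -0.153  1.791  0.14   0.755  1.167] F [-0.7  0.  -4.2] w 0.484
d mm tool [-65.6 -10.9  94.3] rot err (tool, deg) [  1.28   1.25 101.3 ]
```

```bash
python3 -m creep '[[4,0,-4,0.14],[4,-1,-4,0.14],[4,-2,-4,0.14],[3,-3,-4,0.14],[3,-3,-4,0.14]]';python3 -m creep '[[2,-4,-4,0.14],[2,-4,-4,0.14],[1,-4,-4,0.14],[0,-4,-4,0.14],[0,-4,-4,0.12]]'; python3 go.py -7 0 f
```

```text
time: 11.0
ee_pos: [0.5981, -0.179, 0.2245]
eef_rot: [-0.048, 0.86, -0.362, 0.356]
force: [-0.4, -0.6, -3.6]
width: 0.483
time: 11.5
ee_pos: [0.5979, -0.1675, 0.2376]
eef_rot: [-0.165, 0.684, -0.641, 0.308]
force: [0.1, -0.3, -3.1]
width: 0.481
t 11.5 p [ 0.5979 -0.1675  0.2376] x [-0.01  -0.978  0.209] y [-0.775 -0.124 -0.62 ] z [ 0.632 -0.168 -0.756] q [-0.363 -0.173  1.74   0.089  0.866  2.681] F [ 0.1 -0.3 -3.1] w 0.481
d mm tool [ -3.1  76.5 120.9] rot err (tool, deg) [ 4.09  0.71 18.64]
```

```bash
sed -i 's/^print("d mm/if len(sys.argv)>4: t=t+[0,0,float(sys.argv[4])\/1e3]\nprint("d mm/' go.py; python3 -m creep '[[2,8,16,0.05],[2,10,18,0.05],[1,10,18,0.05],[0,8,14,0.05],[0,0,0,0]]'; python3 go.py -12 0 f 50
```

```text
time: 12.0
ee_pos: [0.6086, -0.1839, 0.1524]
eef_rot: [0.194, -0.614, 0.711, -0.282]
force: [0.1, -0.4, -4.1]
width: 0.482
t 12.0 p [ 0.6086 -0.1839  0.1524] x [-0.171 -0.983  0.071] y [-0.764  0.087 -0.639] z [ 0.622 -0.163 -0.766] q [-0.389 -0.044  1.792  0.131  0.704  2.829] F [ 0.1 -0.4 -4.1] w 0.482
d mm tool [ 8.8 -2.7  4. ] rot err (tool, deg) [4.96 0.43 6.51]
```

```bash
python3 -m creep '[[3,5,7,0.04],[3,5,7,0.04],[2,3,4,0.03],[0,-1,-1,0.02]]'; python3 go.py -12 0 f 15
```

```text
time: 12.4
ee_pos: [0.6076, -0.1935, 0.129]
eef_rot: [0.212, -0.564, 0.752, -0.267]
force: [-0.3, 0.2, -4.2]
width: 0.482
t 12.4 p [ 0.6076 -0.1935  0.129 ] x [-0.274 -0.962 -0.018] y [-0.735  0.221 -0.641] z [ 0.62  -0.163 -0.768] q [-0.409 -0.008  1.805  0.16   0.66   2.925] F [-0.3  0.2 -4.2] w 0.482
d mm tool [-0.9  4.9 11.9] rot err (tool, deg) [ 5.14  0.11 -1.38]
```

```bash
python3 -m creep '[[0,3,4,-0.02],[0,3,4,0],[0,0,0,0]]'; python3 go.py -12 0 f 0;python3 -m creep '[[0,1,2,0],[0,1,2,0]]'; python3 go.py -12 0 f 0
```

```text
time: 12.7
ee_pos: [0.609, -0.1939, 0.1203]
eef_rot: [0.21, -0.572, 0.746, -0.271]
force: [-0.8, -0.9, -3.5]
width: 0.482
t 12.7 p [ 0.609  -0.1939  0.1203] x [-0.258 -0.966 -0.004] y [-0.739  0.2   -0.643] z [ 0.622 -0.164 -0.765] q [-0.409  0.007  1.811  0.164  0.637  2.898] F [-0.8 -0.9 -3.5] w 0.482
d mm tool [-1.  10.  15.8] rot err (tool, deg) [ 4.95  0.14 -0.14]
time: 12.9
ee_pos: [0.6104, -0.1941, 0.1165]
eef_rot: [0.21, -0.572, 0.745, -0.271]
force: [-0.7, 0.5, -3.4]
width: 0.485
t 12.9 p [ 0.6104 -0.1941  0.1165] x [-0.258 -0.966 -0.003] y [-0.738  0.199 -0.645] z [ 0.623 -0.164 -0.765] q [-0.408  0.016  1.811  0.166  0.627  2.896] F [-0.7  0.5 -3.4] w 0.485
d mm tool [-0.9  8.8 12. ] rot err (tool, deg) [ 4.87  0.14 -0.11]
```

```bash
python3 -m creep '[[0,3,4,0],[0,2,3,0],[0,0,0,0]]'; python3 go.py -12 0 f 0;python3 -m creep '[[0,2,3,0],[0,2,2,0],[0,0,0,0]]'; python3 go.py -12 0 f 0;  python3 - <<'E'
from h import *
S=np.load("S.npy");B=box0_T(stand_T(*S),True);out=[]
for n,(l,t) in(("top",(250,140)),("side",(235,120))):
    c=read_camera(n);z=4;im=cv2.resize(c["pixels"][t:t+116,l:l+100,::-1],None,fx=z,fy=z,interpolation=cv2.INTER_CUBIC)
    for P,col in((cuboid(B,.09,.13,0,.036),(255,255,0)),):
        for q in proj(c,P): cv2.circle(im,tuple(int(v) for v in (q-[l,t])*z+z/2),3,col,-1)
    out.append(im)
cv2.imwrite("pics/place.png",np.hstack(out))
E
```

```text
time: 13.2
ee_pos: [0.6112, -0.1942, 0.1069]
eef_rot: [0.21, -0.572, 0.745, -0.271]
force: [0.1, 0.6, -4.0]
width: 0.48
t 13.2 p [ 0.6112 -0.1942  0.1069] x [-0.258 -0.966 -0.003] y [-0.738  0.199 -0.644] z [ 0.623 -0.164 -0.765] q [-0.408  0.032  1.816  0.171  0.606  2.89 ] F [ 0.1  0.6 -4. ] w 0.48
d mm tool [-0.8  3.1  4.2] rot err (tool, deg) [ 4.89  0.15 -0.1 ]
time: 13.5
ee_pos: [0.6124, -0.1948, 0.1027]
eef_rot: [0.211, -0.572, 0.744, -0.273]
force: [-4.4, 1.9, -3.1]
width: 0.485
t 13.5 p [ 0.6124 -0.1948  0.1027] x [-0.257 -0.966 -0.002] y [-0.736  0.197 -0.648] z [ 0.626 -0.165 -0.762] q [-0.408  0.041  1.818  0.174  0.591  2.885] F [-4.4  1.9 -3.1] w 0.485
d mm tool [-1.1  1.5  0.1] rot err (tool, deg) [ 4.63  0.11 -0.04]
```

View pics/place.png

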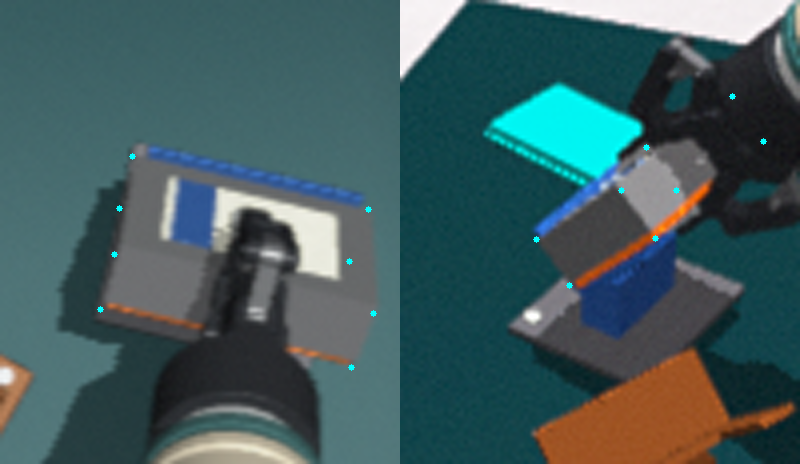

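```bash
python3 -m creep '[[0,3,2,0],[0,3,2,0],[0,3,2,0]]'; python3 go.py -12 0 f 0;python3 -m creep '[[0,3,2,0],[0,3,2,0],[0,3,2,0]]'; python3 go.py -12 0 f 0
```

```text
time: 13.9
ee_pos: [0.6124, -0.195, 0.102]
eef_rot: [0.215, -0.571, 0.742, -0.278]
force: [-22.2, 7.0, 17.2]
width: 0.482
t 13.9 p [ 0.6124 -0.195   0.102 ] x [-0.257 -0.966 -0.001] y [-0.727  0.194 -0.658] z [ 0.636 -0.169 -0.753] q [-0.409  0.037  1.828  0.183  0.57   2.875] F [-22.2   7.   17.2] w 0.482
d mm tool [-1.3  1.  -0.5] rot err (tool, deg) [3.84 0.08 0.03]
time: 14.2
ee_pos: [0.6122, -0.1949, 0.1015]
eef_rot: [0.218, -0.569, 0.74, -0.284]
force: [-23.8, 6.8, 16.7]
width: 0.486
t 14.2 p [ 0.6122 -0.1949  0.1015] x [-0.257 -0.967 -0.   ] y [-0.719  0.191 -0.669] z [ 0.646 -0.172 -0.744] q [-0.409  0.034  1.839  0.192  0.55   2.865] F [-23.8   6.8  16.7] w 0.486
d mm tool [-1.3  0.5 -0.8] rot err (tool, deg) [3.04 0.06 0.06]
```

```bash
python3 -m creep '[[0,3,2,0],[0,3,2,0],[0,3,2,0],[0,3,2,0],[0,3,2,0]]'; python3 -m creep '[[0,3,2,0],[0,3,2,0],[0,3,2,0],[0,2,1,0],[0,0,0,0]]'; python3 go.py -12 0 f 0
```

```text
time: 14.7
ee_pos: [0.6119, -0.1948, 0.1006]
eef_rot: [0.225, -0.567, 0.737, -0.292]
force: [-26.2, 7.6, 19.9]
width: 0.48
time: 15.2
ee_pos: [0.612, -0.1949, 0.1008]
eef_rot: [0.23, -0.565, 0.734, -0.299]
force: [-0.6, 0.2, -5.1]
width: 0.48
t 15.2 p [ 0.612  -0.1949  0.1008] x [-0.257 -0.966  0.   ] y [-0.691  0.183 -0.699] z [ 0.675 -0.18  -0.715] q [-0.412  0.023  1.87   0.226  0.491  2.832] F [-0.6  0.2 -5.1] w 0.48
d mm tool [-1.3 -0.1 -1.1] rot err (tool, deg) [0.66 0.03 0.07]
```

```bash
python3 -m creep '[[0,0,0,0],[0,0,0,0],[0,0,0,0]]' 0.6 20; python3 -m creep '[[0,0,0,0],[0,0,0,0],[0,0,0,0]]' 0.8;  python3 go.py -12 0 f 0
```

```text
time: 15.5
ee_pos: [0.6133, -0.1956, 0.1027]
eef_rot: [0.231, -0.564, 0.734, -0.301]
force: [-0.2, -0.9, 0.2]
width: 0.603
time: 15.8
ee_pos: [0.6137, -0.1958, 0.1031]
eef_rot: [0.231, -0.564, 0.733, -0.302]
force: [0.6, 0.0, 0.5]
width: 0.801
t 15.8 p [ 0.6137 -0.1958  0.1031] x [-0.258 -0.966  0.001] y [-0.688  0.183 -0.703] z [ 0.679 -0.182 -0.711] q [-0.412  0.024  1.867  0.226  0.488  2.832] F [0.6 0.  0.5] w 0.801
d mm tool [-1.8  2.8 -0.8] rot err (tool, deg) [ 0.35 -0.03  0.06]
```

```bash
python3 -m creep '[[0,1,-15,0],[0,1,-22,0],[0,0,-22,0]]'; python3 go.py -12 0 f 0; python3 -m creep '[[0,0,-25,0],[0,0,-25,0],[0,0,-25,0],[0,0,-25,0],[0,0,0,0]]'; python3 go.py -12 0 f 0; python3 - <<'E'
from h import *
S=np.load("S.npy");B=box0_T(stand_T(*S),True);out=[]
for n,(l,t) in(("top",(250,140)),("side",(235,120))):
    c=read_camera(n);z=4;im=cv2.resize(c["pixels"][t:t+116,l:l+100,::-1],None,fx=z,fy=z,interpolation=cv2.INTER_CUBIC)
    for P,col in((cuboid(B,.09,.13,0,.036),(255,255,0)),(cuboid(B,.086,.126,.036,.042),(255,0,255))):
        for q in proj(c,P): cv2.circle(im,tuple(int(v) for v in (q-[l,t])*z+z/2),2,col,-1)
    out.append(im)
cv2.imwrite("pics/end.png",np.hstack(out))
E
```

```text
time: 16.1
ee_pos: [0.5709, -0.1842, 0.1414]
eef_rot: [0.23, -0.564, 0.734, -0.299]
force: [-0.3, -0.4, 0.7]
width: 0.803
t 16.1 p [ 0.5709 -0.1842  0.1414] x [-0.258 -0.966  0.   ] y [-0.691  0.184 -0.699] z [ 0.675 -0.18  -0.715] q [-0.428 -0.165  1.957  0.21   0.593  2.846] F [-0.3 -0.4  0.7] w 0.803
d mm tool [-1.5 -2.1 57.6] rot err (tool, deg) [0.65 0.01 0.04]
time: 16.6
ee_pos: [0.5004, -0.1654, 0.2183]
eef_rot: [0.231, -0.564, 0.734, -0.301]
force: [0.9, -0.7, -0.2]
width: 0.799
t 16.6 p [ 0.5004 -0.1654  0.2183] x [-0.258 -0.966  0.001] y [-0.688  0.183 -0.702] z [ 0.678 -0.182 -0.712] q [-0.465 -0.5    2.055  0.193  0.828  2.863] F [ 0.9 -0.7 -0.2] w 0.799
d mm tool [ -1.8   0.2 163.6] rot err (tool, deg) [ 0.38 -0.05  0.07]
```

View pics/end.png

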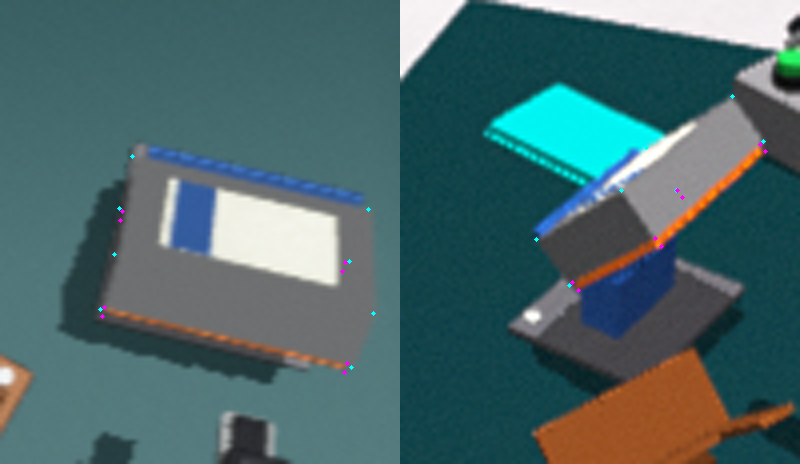

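The pictures show the box turned over, label outward, and the orange lid flush underneath. Its corners match the predicted seated pose to about 1–2 px, and the gripper is clear of it.

```bash
python3 -c "
from rig import *
print(sign_off())"
```

```text
the job is handed in; nothing more can be done
None
```

The orange-lidded box is turned over in its blue stand, with the lid underneath against the prongs and the label facing out. I handed the job in at about 16.7 s on the robot's clock; `sign_off` gave no verdict.

- **How:** The moves can't tilt the tool directly, so I tilted it to 45° by pushing at the edge of its reach. I then pinched the lid and underside with 70 N, lifted about 140 mm, turned half round, and lowered the box into the V. Pressing gently until the tool lined up took the tilt error from 5° to 0.7°. I opened the gripper slowly and backed off about 160 mm.
- **Last checks:** In both cameras the box corners lie within about 1–2 px of the predicted seated pose, and the lid looks flush. I read about 1 N on the tool, which is touching nothing. The strongest push I read while pressing was about 34 N at the wrist.
- **Off plan:** While carrying the box, the tool sagged about 30 mm during the half turn and its tilt drifted about 5°; I corrected both before release. My arm model was off by up to 36 mm at some poses, so I steered by the measured tool pose instead.
- **Not checked:** I did not measure the white-lidded box again at the end, but the arm never went near it.

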